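Put away the ring templates and setting punches

ROBOT

A 7-joint arm with a two-finger parallel gripper is mounted at the origin on the work surface. World frame = base frame: x ahead of the robot, y to its left, z up, the work surface at z = 0. Lengths are in m, angles in rad, forces in N, time in s.
With the tool pointing down it reaches from about 0.4 to 0.85 m from the base axis. Payload 10.4 kg.
Tool frame: the origin (TCP) lies midway between the tips of the shut fingers; the grasp point (between the pads) lies 19 mm behind it; z points along the fingers, y is the line along which they close (so a half turn about z gives the same grasp; the last joint's range is limited). The gripper opens to 85 mm and grips with 20 to 120 N. Pads are 22 mm wide; open, the fingers measure 114 mm over their backs; the gripper's body (76 mm by 85 mm) begins 54 mm behind the grasp point. The pads swing forward as they close: fully open they stand 13 mm farther back than shut.
Start: joints at [1.25, 0.332, -0.065, 1.46, 0.022, 1.35, -0.088], TCP at [0.183, -0.598, 0.231] pointing down, gripper open.
Joint ranges: [-2.6, 2.6], [-0.5, 2.12], [-1.47, 1.34], [0.16, 2.42], [-1.27, 4.41], [0.06, 2.06], [-2.6, 2.6]. Speed limits (rad/s): [2.22, 2.22, 2.79, 2.79, 3.14, 3.14, 3.14].

INTERFACE

Orientations are given as a unit quaternion [x, y, z, w].
In Python, from workcell import get_obs, camera, camera_params, hand_in gives the robot as it stands.
- The arm moves only by the tool carry_out, never from a script. Its argument "commands" is a list that holds one entry, the list of rows, each a list of 6 numbers: the shift along the tool's x, y, z in units of 40 mm (1.0 is 40 mm), then the turn, a rotation vector about the tool's x, y, z in units of 6 degrees (1.0 is 6 degrees). In form: [[[x, y, z, ax, ay, az], ...]]. A call has 1 to 20 rows; each row shifts and turns the commanded pose from where the row before left it, along the tool's axes as they then stand; what a row does not reach is not made up. A row lasts 1/12 s, in which the tool goes at most 41.7 mm and 7.16 degrees, less where a joint would pass 70% of its speed; a pose out of reach is approached as far as the arm can. A call is refused whole if a number of a shift passes 1 or a number of a turn 1, either way. A call with a gripper value outside its range is refused whole. "hand" is the closure, from -1 (fully open) to 1 (shut), set as the call begins (left out, the last holds). The fingers move at their own pace and stop on an object; "force" is the grip in N (left out, the last holds). Time passes only in rows, so rows that do not move let the fingers close. It gives the time, the measured TCP pose, the force, the opening and the grip force at its end, in the units of the state.
- get_obs(): the state, without advancing time (a new reading comes with each control period).
- camera(name): name is "side" or "top"; returns the picture (480x640x3 uint8, red, green, blue); there is no depth.
- camera_params(name): a dict with "mtx" (3x3 intrinsics, pixels), "R" (3x3) and "t" (3): a world point X has camera coordinates R X + t. Camera axes: x right, y down, z forward; pixel columns grow to the right and rows downward; lengths in m; the calibration is good to about 2 mm. A picture is of the moment at which its call begins. camera_params takes no time and is no camera call.
- hand_in(): hands the job in; it is judged then, once.
The state is a dict: "clock": time; "joint_pos": joint angles; "joint_velocities": joint speeds; "tau": joint torques, N m; "position": TCP position; "ee_rot": TCP orientation; "ft_force": force on the tool from outside, world axes, zero at the start; "torque": the same for the moment, N m; "grip_width": opening from 0.0 (shut) to 1.0 (fully open); "grasp_force": force on a finger pad.
Only numpy, scipy, OpenCV 4.12 (cv2) and the standard library are available. Lean on these libraries where they do the work, as an engineer would, in place of code of your own. Each camera call takes 0.05 s, during which the arm holds its last target. There are 200 camera calls.

TASK

Clear the leather workshop's cutting mat: hang all the plywood ring templates on the slanted prong of the hook stand, the largest first and then each next smaller one in front of it, and move all the steel setting punches from the wooden bench block into the tall black holder, one upright in each hole and down to the bottom. Punches and rings may be done in any turn. Don't knock over the mug.

Things in the scene. Friction and masses are not known exactly. Their poses are not given: they have to be found in the camera images.
- hook_stand: Fixed wooden stand with one slanted steel prong. Origin on the table below the prong's root, x pointing roughly away from the robot, z up. Base 130 x 130 x 14 mm (x from -85 to 45 mm); upright board 50 mm wide, 14 mm thick, 200 mm high, front face at x = 0. The prong, 10 mm thick with a 13 mm ball tip, rises towards -x at 50 degrees above level in the x-z plane.
- prong_root (a point): Where the prong leaves the board's front face, 170 mm above the table.
- prong_tip (a point): Free end of the prong: 84 mm in front of the root (stand's -x) and 100 mm above it.
- ring_xl: Flat plywood ring template, the largest of the full set of four (sizes 125, 110, 95, 80 mm): outer diameter 125 mm, hole 99 mm, so the rim is 13 mm wide; 10 mm thick. Origin at the centre of one face (the lower one at the start), z axis along the ring's axis. Starts flat on the table; may be absent. Let go round the prong it tips, hangs by its rim and may slide down to the board.
- ring_l: Flat plywood ring template, the second largest of the full set of four (sizes 125, 110, 95, 80 mm): outer diameter 110 mm, hole 84 mm, so the rim is 13 mm wide; 10 mm thick. Origin at the centre of one face (the lower one at the start), z axis along the ring's axis. Starts flat on the table; may be absent. Let go round the prong it tips, hangs by its rim and may slide down to the board.
- ring_m: Flat plywood ring template, the third largest of the full set of four (sizes 125, 110, 95, 80 mm): outer diameter 95 mm, hole 69 mm, so the rim is 13 mm wide; 10 mm thick. Origin at the centre of one face (the lower one at the start), z axis along the ring's axis. Starts flat on the table; may be absent. Let go round the prong it tips, hangs by its rim and may slide down to the board.
- ring_s: Flat plywood ring template, the smallest of the full set of four (sizes 125, 110, 95, 80 mm): outer diameter 80 mm, hole 54 mm, so the rim is 13 mm wide; 10 mm thick. Origin at the centre of one face (the lower one at the start), z axis along the ring's axis. Starts flat on the table; may be absent. Let go round the prong it tips, hangs by its rim and may slide down to the board.
- bench_block: Fixed low wooden block, 50 x 160 x 35 mm high, in which the punches stand at the start in a row of four holes along its y axis, at y = -57, -19, 19 and 57 mm, 16 mm wide and 25 mm deep. Origin at the centre of its underside, z up.
- holder: Fixed tall black holder, 40 x 160 x 60 mm high, with a row of four holes along its y axis at y = -57, -19, 19 and 57 mm (x = 0), 18 mm wide and 45 mm deep. Origin at the centre of its underside, z up. Empty at the start.
- punch0: Round steel setting punch, 14 mm thick and 110 mm long, all alike, 0.12 kg. Origin at the centre of its lower end, z axis up along it. Starts upright in the bench block, its lower end 10 mm above the table; may be absent. Fits any hole of the holder.
- punch1: Round steel setting punch, 14 mm thick and 110 mm long, all alike, 0.12 kg. Origin at the centre of its lower end, z axis up along it. Starts upright in the bench block, its lower end 10 mm above the table; may be absent. Fits any hole of the holder.
- punch2: Round steel setting punch, 14 mm thick and 110 mm long, all alike, 0.12 kg. Origin at the centre of its lower end, z axis up along it. Starts upright in the bench block, its lower end 10 mm above the table; may be absent. Fits any hole of the holder.
- punch3: Round steel setting punch, 14 mm thick and 110 mm long, all alike, 0.12 kg. Origin at the centre of its lower end, z axis up along it. Starts upright in the bench block, its lower end 10 mm above the table; may be absent. Fits any hole of the holder.
- mug: Dark red mug, 80 mm wide and 85 mm high, standing beyond the mat; not to be knocked over. Origin at the centre of its underside.

How it is judged:
By the outcome, as a careful person would: the job done as asked, in the order asked, and still so for the second after the job is handed in, with the robot touching nothing.
Of ring_xl, ring_l, ring_m, ring_s only 3 to 4 are there at a start; the rules pass over those that are not, and their reading is None.
Of punch0, punch1, punch2, punch3 only 3 to 4 are there at a start; the rules pass over those that are not, and their reading is None.
At some moment in a run one of ring_xl, ring_l, ring_m, ring_s may be knocked a few centimetres aside while the robot is not near it.
It also fails if it takes over 210 s, if anything falls off the work surface, if the arm or the gripper's body presses on something with over 40 N, if the wrist force passes 120 N, or if a joint passes its speed limit or range.

## Working session

There is one attempt and no reset: what is moved stays moved. The work goes in short steps, Python scripts to look and compute and a tool call to move; the robot and the scene stay as the last step left them, time stands still between calls to the robot, and variables do not carry over. Pictures are saved under pics/ and viewed, at most 14 in all, crops included, and the job is handed in when it is done.

Besides the shell and the picture viewer there is one more tool, called after "Emit:" as a command line: name --argument value ..., lists and objects as JSON in quotes. carry_out: Moves the arm, as the interface text tells. Its arguments: {"type":"object","properties":{"commands":{"type":"array"},"hand":{"type":"number"},"force":{"type":"number"}},"required":["commands"]}

```bash
mkdir -p pics; ls
python3 - <<'E'
from workcell import *
import cv2
o=get_obs();print(o)
for n in("side","top"):
    p=camera_params(n);print(n,p, -p["R"].T@p["t"])
    cv2.imwrite(f"pics/{n}0.png",camera(n)[:,:,::-1])
E
```

```text
pics
{'clock': 0.0, 'joint_pos': array([ 1.25040531,  0.33287982, -0.06469086,  1.4609282 ,  0.02158578,
        1.34990573, -0.08850616]), 'joint_velocities': array([-0.0001784 ,  0.0002237 , -0.00097527, -0.00073007,  0.00055459,
       -0.00145323,  0.00018004]), 'tau': array([ 7.78090107e-04, -6.25454450e+01,  4.96871537e-02, -3.91604805e+01,
        1.64072856e-02,  9.89147782e-03, -1.68218310e-05]), 'position': array([ 0.18326567, -0.59713752,  0.2305172 ]), 'ee_rot': array([ 9.88935070e-01,  1.48347294e-01, -1.32932868e-04, -7.00651335e-04]), 'ft_force': array([ 0.36318688,  0.16250044, -0.63706397]), 'torque': array([ 0.04002927,  0.03029896, -0.02603406]), 'grasp_force': 0.0, 'grip_width': 0.998843009050938}
side {'mtx': array([[446.49139336,   0.        , 321.56267102],
       [  0.        , 446.49139336, 238.07122981],
       [  0.        ,   0.        ,   1.        ]]), 'R': array([[ 0.95067217, -0.30988864, -0.01383698],
       [-0.1958534 , -0.56504943, -0.80147401],
       [ 0.24054911,  0.76464905, -0.59786951]]), 't': array([-0.60793621,  0.25299619,  0.77849145])} [ 0.44023278 -0.64070991  0.65979417]
top {'mtx': array([[473.20588673,   0.        , 309.82305354],
       [  0.        , 473.20588673, 243.57736652],
       [  0.        ,   0.        ,   1.        ]]), 'R': array([[-0.02125322, -0.99969779, -0.01235423],
       [-0.99760927,  0.02201833, -0.06550531],
       [ 0.06575754,  0.01093249, -0.99777574]]), 't': array([-0.00765641,  0.66034288,  1.17141742])} [ 0.58157193 -0.03500025  1.21197326]
```

View pics/side0.png

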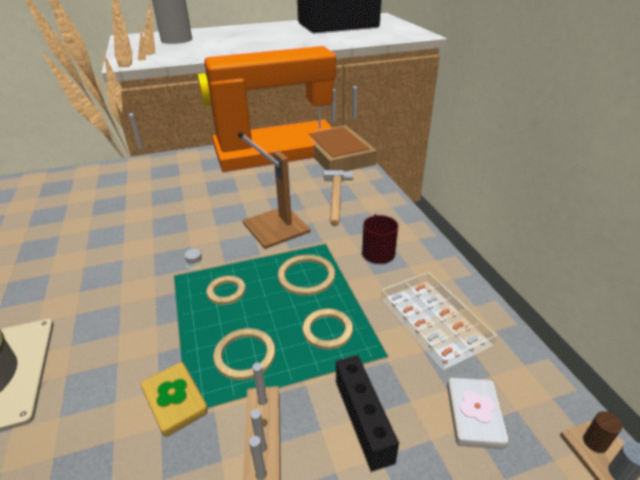

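View pics/top0.png

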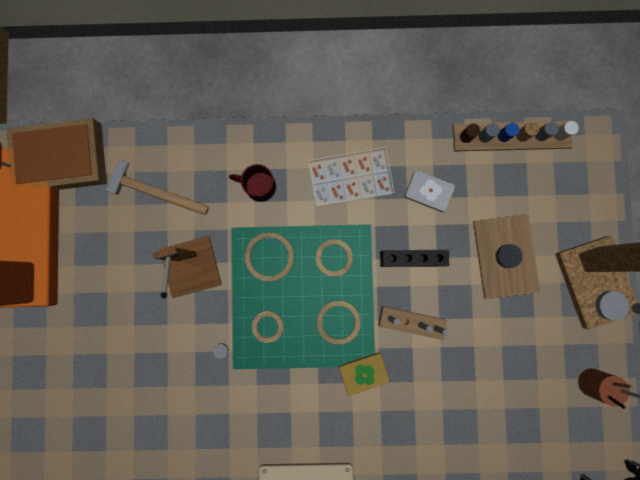

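Four rings lie on the mat: XL near top-image (269,257), L (338,323), M (334,258), S (268,327). Three punches stand in the block (413,323), the holder is at (415,258), and the prong runs from (168,256) to (164,296). Now I'll measure them.

```bash
cat > h.py <<'E'
from workcell import *
import cv2, numpy as np
P={n:camera_params(n) for n in("side","top")}
def ray(n,u,v):
    p=P[n];d=p["R"].T@np.linalg.solve(p["mtx"],[u,v,1.]);return -p["R"].T@p["t"],d
def onz(n,u,v,z):
    c,d=ray(n,u,v);return c+d*(z-c[2])/d[2]
def tri(a,b):   # pixel in side, pixel in top
    c1,d1=ray("side",*a);c2,d2=ray("top",*b)
    s=np.linalg.lstsq(np.c_[d1,-d2],c2-c1,rcond=None)[0]
    return (c1+s[0]*d1+c2+s[1]*d2)/2, np.linalg.norm(c1+s[0]*d1-c2-s[1]*d2)
def proj(n,X):
    q=P[n]["mtx"]@(P[n]["R"]@np.array(X)+P[n]["t"]);return q[:2]/q[2]
def rings(im,box=(225,215,380,380)):
    """top picture -> [(centre, outer diameter)] of the rings lying on the mat"""
    x0,y0,x1,y1=box;a=im[y0:y1,x0:x1].astype(int)
    m=((a[...,0]>a[...,1]+5)&(a[...,0]>90)).astype(np.uint8)*255
    out=[]
    cs,hi=cv2.findContours(m,cv2.RETR_CCOMP,cv2.CHAIN_APPROX_NONE)
    for c,h in zip(cs,hi[0]):
        if h[3]<0 and h[2]>=0 and cv2.contourArea(c)>400:
            q=np.array([onz("top",u+x0,v+y0,.01) for u,v in c[:,0]],)
            (cx,cy),r=cv2.minEnclosingCircle(q[:,:2].astype(np.float32))
            out.append((round(float(cx),4),round(float(cy),4),round(2e3*float(r),1)))
    return out
E
python3 - <<'E'
from h import *
t=cv2.imread("pics/top0.png")[:,:,::-1];s=cv2.imread("pics/side0.png")[:,:,::-1]
print(rings(t))
a=t[240:320,370:460];b=t[215:310,140:230]
v=np.hstack([cv2.resize(x[:80],None,fx=4.4,fy=4.4,interpolation=2) for x in(a,b)])
cv2.imwrite("pics/c1.png",np.ascontiguousarray(v[:,:,::-1]));print(v.shape)
a=s[340:480,230:410];b=s[120:260,200:330]
v=np.hstack([cv2.resize(x,None,fx=2.5,fy=2.5,interpolation=2) for x in(a,b)])
cv2.imwrite("pics/c2.png",np.ascontiguousarray(v[:,:,::-1]));print(v.shape)
E
```

```text
[(0.4542, 0.0903, 77.5), (0.4614, -0.0883, 107.6), (0.6241, -0.0815, 92.1), (0.6304, 0.0831, 122.3)]
(352, 792, 3)
(350, 775, 3)
```

View pics/c1.png

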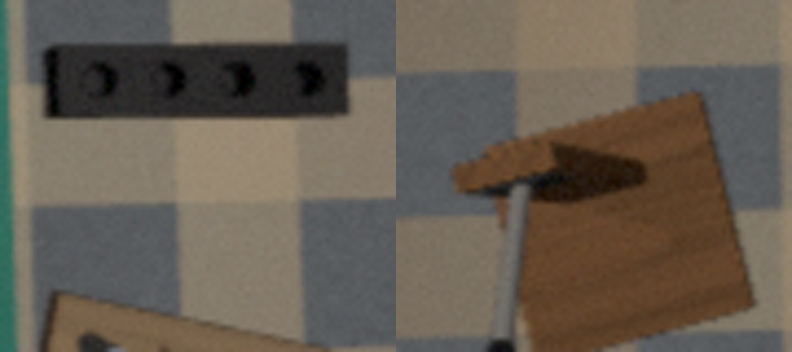

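View pics/c2.png

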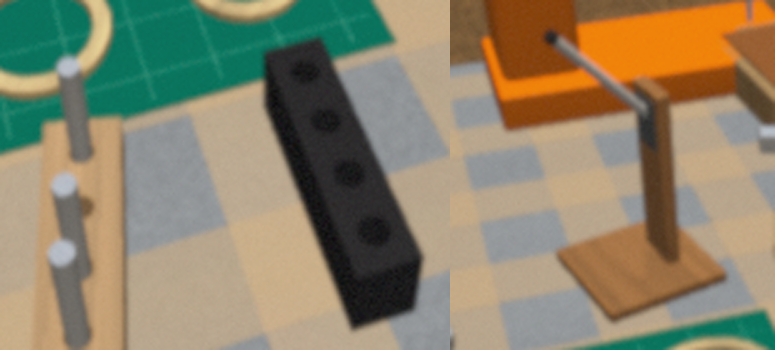

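Run:
```python
from h import *
np.set_printoptions(precision=4,suppress=True)
for p in[(352.4,368.8),(360.4,388),(369.6,409.2),(380,432)]: print("hole side",onz("side",*p,.06))
for p in[(102,81),(171,80),(239,80),(309,78)]: print("hole top",onz("top",370+p[0]/4.4,240+p[1]/4.4,.06))
for p in[(58,45),(348,45),(348,115),(58,117)]: print("hold corner",onz("top",370+p[0]/4.4,240+p[1]/4.4,.06))
for p in[(257.2,366.8),(255.6,413.6),(254.8,440.8)]: print("punch",onz("side",*p,.12), proj("top",onz("side",*p,.12)))
tip=tri((240,135.2),(164.3,294.4));root=tri((278,164.8),(168.4,258.2));print(tip,root)
d=tip[0]-root[0];print("dir",d,np.degrees(np.arctan2(d[1],-d[0])))
t=cv2.imread("pics/top0.png")
hsv=cv2.cvtColor(t[215:310,140:230],cv2.COLOR_BGR2HSV)
m=cv2.inRange(hsv,(5,90,40),(20,255,255));c=max(cv2.findContours(m,0,1)[0],key=cv2.contourArea)
b=cv2.boxPoints(cv2.minAreaRect(c))+[140,215]
for p in[(209.5,235.9),(221.4,284.1)]:print("base R",onz("top",*p,.014))
print(b,[onz("top",*q,.014) for q in b])
```

```text
hole side [ 0.6193 -0.2249  0.06  ]
hole side [ 0.6181 -0.2622  0.06  ]
hole side [ 0.6174 -0.3001  0.06  ]
hole side [ 0.6174 -0.3378  0.06  ]
hole top [ 0.6169 -0.2241  0.06  ]
hole top [ 0.6166 -0.2621  0.06  ]
hole top [ 0.6158 -0.2995  0.06  ]
hole top [ 0.6161 -0.3381  0.06  ]
hold corner [ 0.6373 -0.2005  0.06  ]
hold corner [ 0.6338 -0.3602  0.06  ]
hold corner [ 0.5953 -0.3587  0.06  ]
hold corner [ 0.5976 -0.1992  0.06  ]
punch [ 0.4709 -0.2188  0.12  ] [397.2354 321.4853]
punch [ 0.4539 -0.2921  0.12  ] [429.7193 328.3639]
punch [ 0.4456 -0.3289  0.12  ] [446.051  331.7485]
(array([0.5479, 0.2677, 0.2676]), np.float64(0.0015192270464735602)) (array([0.6265, 0.2882, 0.1734]), np.float64(0.003930553991805202))
dir [-0.0786 -0.0204  0.0941] -14.578726956533357
base R [0.6858 0.2332 0.014 ]
base R [0.5628 0.2039 0.014 ]
[[151.722  250.2075]
 [208.361  235.1037]
 [221.473  284.2738]
 [164.834  299.3776]] [array([0.6525, 0.3809, 0.014 ]), array([0.6879, 0.236 , 0.014 ]), array([0.5623, 0.2037, 0.014 ]), array([0.5273, 0.3475, 0.014 ])]
```

Emit:
carry_out --commands '[[[0,0,0,0,0,-1],[0,0,0,0,0,-1],[0,0,0,0,0,-1],[0,0,0,0,0,-1],[0,0,0,0,0,-1],[0,0,0,0,0,-1],[0,0,0,0,0,-1],[0,0,0,0,0,-1],[0,0,0,0,0,-1],[0,0,0,0,0,-1],[0,0,0,0,0,0]]]' --hand -0.2

```text
clock: 1.02
position: [0.1833, -0.5973, 0.2309]
ee_rot: [0.781, 0.625, 0.0, -0.0]
ft_force: [0.6, 0.4, 0.2]
grip_width: 0.601
grasp_force: 0.0
```

Emit:
carry_out --commands '[[[0.9,0.41,0,0,0,0],[0.9,0.41,0,0,0,0],[0.9,0.41,0,0,0,0],[0.9,0.41,0,0,0,0],[0.9,0.41,0,0,0,0],[0.9,0.41,0,0,0,0],[0.9,0.41,0,0,0,0],[0.9,0.41,0,0,0,0],[0.9,0.41,0,0,0,0],[0.9,0.41,0,0,0,0],[0.9,0.41,0,0,0,0],[0.9,0.41,0,0,0,0],[0,0,0.6,0,0,0],[0,0,0.6,0,0,0],[0,0,0,0,0,0],[0,0,0,0,0,0]]]'

```text
clock: 2.35
position: [0.4711, -0.2204, 0.1827]
ee_rot: [0.783, 0.622, -0.0, -0.001]
ft_force: [0.7, 0.5, -0.1]
grip_width: 0.602
grasp_force: 0.0
```

```bash
cat >> h.py <<'E'
from scipy.spatial.transform import Rotation as Ro
np.set_printoptions(precision=3,suppress=True)
def to(target,yaw=None):
    """tool-axis shift (units) to target after levelling; turn (units) to the yaw (deg of tool x) with tool down"""
    o=get_obs();R=Ro.from_quat(o["ee_rot"])
    y=np.degrees(np.arctan2(R.as_matrix()[1,0],R.as_matrix()[0,0])) 
    T=Ro.from_euler("z",y if yaw is None else yaw,degrees=True)*Ro.from_euler("x",180,degrees=True)
    turn=np.degrees((R.inv()*T).as_rotvec())/6
    d=np.array(target)-o["position"]
    print("t%.1f pos"%o["clock"],o["position"],"yaw %.1f"%y,"| shift",R.inv().apply(d)/.04,"if turned first",T.inv().apply(d)/.04,"turn",turn,"| w %.3f F"%o["grip_width"],o["ft_force"],"q",o["joint_pos"])
E
python3 - <<'E'
from h import *
to((.4709,-.2188,.18))
E
```

```text
t2.4 pos [ 0.471 -0.22   0.183] yaw 76.9 | shift [ 0.038 -0.014  0.068] if turned first [ 0.038 -0.015  0.068] turn [-0.023 -0.007  0.   ] | w 0.602 F [ 0.714  0.479 -0.108] q [ 0.854  0.181 -0.555  1.775  0.101  1.216  0.043]
```

Emit:
carry_out --commands '[[[0.04,0,0.86,0,0,0],[0,0,0.86,0,0,0],[0,0,0.86,0,0,0],[0,0,0,0,0,0]]]'

```text
clock: 2.68
position: [0.4692, -0.2186, 0.076]
ee_rot: [0.783, 0.622, -0.002, -0.003]
ft_force: [-3.0, -0.6, -0.1]
grip_width: 0.598
grasp_force: 0.0
```

Emit:
carry_out --commands '[[[0,0,0,0,0,0],[0,0,0,0,0,0],[0,0,0,0,0,0],[0,0,0,0,0,0],[0,0,0,0,0,0],[0,0,0,0,0,0],[0,0,0,0,0,0],[0,0,0,0,0,0]]]' --hand 1 --force 50

```text
clock: 3.35
position: [0.4734, -0.2198, 0.083]
ee_rot: [0.782, 0.623, 0.0, 0.002]
ft_force: [-3.3, 0.1, 9.2]
grip_width: 0.142
grasp_force: 48.6
```

Emit:
carry_out --commands '[[[0,0,-0.3,0,0,0],[0,0,-0.5,0,0,0],[0,0,-0.8,0,0,0],[0,0,-0.8,0,0,0],[0,0,0,0,0,0],[0,0,0,0,0,0]]]'

```text
clock: 3.85
position: [0.4738, -0.2195, 0.1796]
ee_rot: [0.782, 0.623, 0.001, 0.003]
ft_force: [0.1, 0.0, -1.7]
grip_width: 0.139
grasp_force: 48.9
```

Run:
```python
from h import *
to((.617,-.2245,.17))
```

```text
t3.9 pos [ 0.474 -0.22   0.18 ] yaw 77.1 | shift [0.682 3.515 0.259] if turned first [0.681 3.517 0.241] turn [0.053 0.019 0.   ] | w 0.139 F [ 0.094  0.037 -1.73 ] q [ 0.854  0.183 -0.559  1.781  0.105  1.202  0.038]
```

Emit:
carry_out --commands '[[[0.17,0.88,0,0,0,0],[0.17,0.88,0,0,0,0],[0.17,0.88,0,0,0,0],[0.17,0.88,0.1,0,0,0],[0,0,0,0.05,0.02,0],[0,0,0,0,0,0],[0,0,0,0,0,0]]]'

```text
clock: 4.43
position: [0.615, -0.2238, 0.1716]
ee_rot: [0.782, 0.623, -0.001, -0.003]
ft_force: [0.4, 0.2, -0.4]
grip_width: 0.144
grasp_force: 49.3
```

Run:
```python
from h import *
to((.617,-.2245,.17))
s=camera("side");t=camera("top")
cv2.imwrite("pics/top1.png",t[:,:,::-1])
print(proj("side",(.617,-.2245,.06)),rings(t))
v=cv2.resize(s[290:440,270:430],None,fx=4,fy=4,interpolation=2);cv2.imwrite("pics/s1.png",v[:,:,::-1])
```

```text
t4.4 pos [ 0.615 -0.224  0.172] yaw 77.1 | shift [-0.005  0.054  0.039] if turned first [-0.005  0.053  0.039] turn [-0.063 -0.022  0.   ] | w 0.144 F [ 0.392  0.198 -0.447] q [ 0.673  0.493 -0.543  1.423  0.254  1.302 -0.112]
[350.963 368.982] [(0.4543, 0.0906, 77.8), (0.4613, -0.0885, 107.4), (0.6241, -0.0815, 92.1), (0.6304, 0.0831, 122.3)]
```

View pics/s1.png

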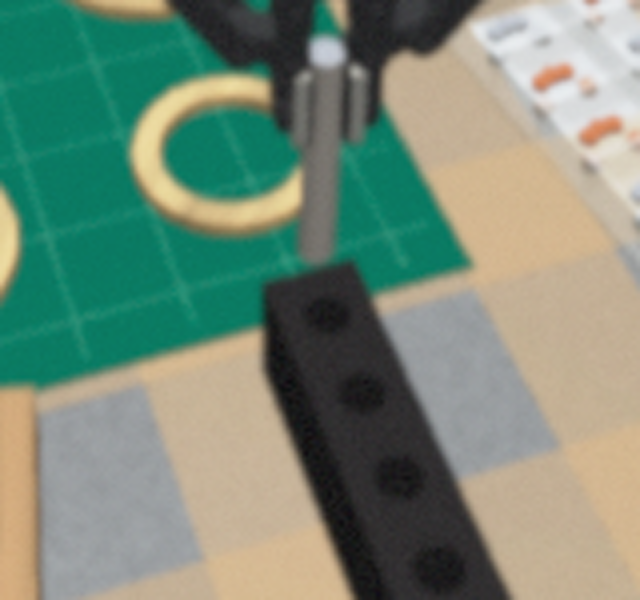

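Run:
```python
from h import *
f=lambda p:(p-[270,290])*4
for z in(.0986,.2086):print(f(proj("side",(.615,-.224,z))))
for X in((.625,-.224,.0986),(.615,-.214,.0986)):print(f(proj("side",X)))
```

```text
[321.12  254.278]
[328.791  52.715]
[345.028 247.68 ]
[312.009 234.921]
```

Emit:
carry_out --commands '[[[0.02,0.1,0.35,0,0,0],[0,0,0.35,0,0,0],[0,0,0,0,0,0],[0,0,0,0,0,0],[0,0,0,0,0,0]]]'

```text
clock: 4.95
position: [0.6193, -0.224, 0.144]
ee_rot: [0.782, 0.623, -0.001, -0.003]
ft_force: [0.5, 0.1, -1.2]
grip_width: 0.139
grasp_force: 49.3
```

Run:
```python
from h import *
to((.617,-.2245,.17))
s=camera("side")
v=cv2.resize(s[310:400,310:400],None,fx=6,fy=6,interpolation=2);cv2.imwrite("pics/s2.png",v[:,:,::-1])
f=lambda p:(p-[310,310])*6
print(f(proj("side",(.619,-.223,.0705))),f(proj("side",(.618,-.2245,.06))))
```

```text
t5.0 pos [ 0.619 -0.224  0.144] yaw 77.1 | shift [-0.023 -0.057 -0.65 ] if turned first [-0.024 -0.054 -0.651] turn [-0.054 -0.02   0.   ] | w 0.139 F [ 0.531  0.067 -1.237] q [ 0.666  0.522 -0.537  1.443  0.269  1.257 -0.123]
[251.763 322.814] [249.256 352.901]
```

View pics/s2.png

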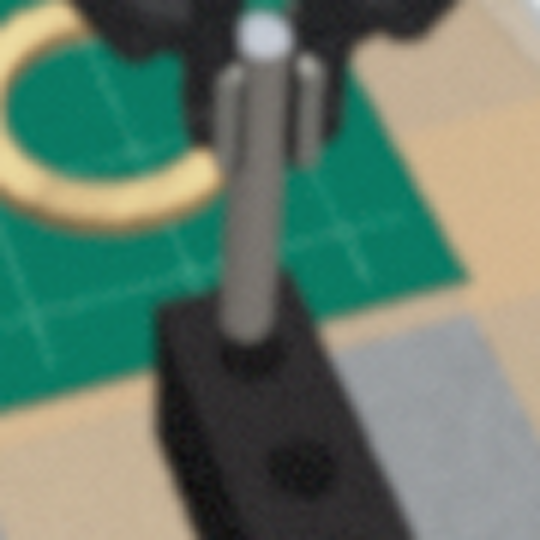

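Emit:
carry_out --commands '[[[0,0,0,-0.2,0,0],[0,0,0.2,0,0,0],[0,0,0.2,0,0,0],[0,0,0.2,0,0,0],[0,0,0,0,0,0]]]'

```text
clock: 5.42
position: [0.6188, -0.2238, 0.1176]
ee_rot: [0.782, 0.623, 0.005, 0.004]
ft_force: [-0.7, -0.7, -0.9]
grip_width: 0.139
grasp_force: 49.3
```

Entered with no force; going on down.

Emit:
carry_out --commands '[[[0,0,0.2,0,0,0],[0,0,0.2,0,0,0],[0,0,0.2,0,0,0],[0,0,0.1,0,0,0],[0,0,0.1,0,0,0],[0,0,0,0,0,0]]]'

```text
clock: 5.92
position: [0.6208, -0.2241, 0.0882]
ee_rot: [0.782, 0.623, 0.006, 0.006]
ft_force: [0.5, -0.4, -1.1]
grip_width: 0.145
grasp_force: 49.4
```

Emit:
carry_out --commands '[[[0,0,0,0,0,0],[0,0,0,0,0,0],[0,0,0,0,0,0],[0,0,0,0,0,0],[0,0,-0.8,0,0,0],[0,0,-0.8,0,0,0],[0,0,-0.8,0,0,0],[0,0,0,0.2,0,0],[0,0,0,0,0,0],[0,0,0,0,0,0]]]' --hand -0.2

```text
clock: 6.75
position: [0.619, -0.2239, 0.1838]
ee_rot: [0.782, 0.623, -0.001, -0.003]
ft_force: [-1.2, 0.5, -0.8]
grip_width: 0.601
grasp_force: 0.0
```

Run:
```python
from h import *
to((.4539,-.2921,.18))
s=camera("side");t=camera("top")
print(proj("side",(.618,-.2245,.125)),rings(t))
v=cv2.resize(s[330:480,220:420],None,fx=4,fy=4,interpolation=2);cv2.imwrite("pics/s3.png",v[:,:,::-1])
```

```text
t6.8 pos [ 0.619 -0.224  0.184] yaw 77.1 | shift [-2.585 -3.64   0.109] if turned first [-2.585 -3.641  0.096] turn [-0.047 -0.019  0.   ] | w 0.601 F [-1.239  0.514 -0.813] q [ 0.669  0.492 -0.545  1.398  0.253  1.326 -0.112]
[352.664 342.112] [(0.4543, 0.0906, 77.8), (0.4613, -0.0885, 107.4), (0.6241, -0.0815, 92.1), (0.6304, 0.0831, 122.3)]
```

Emit:
carry_out --commands '[[[-0.52,-0.73,0,-0.05,0,0],[-0.52,-0.73,0,0,0,0],[-0.52,-0.73,0,0,0,0],[-0.52,-0.73,0,0,0,0],[-0.51,-0.72,0,0,0,0],[0,0,0,0,0,0],[0,0,0,0,0,0],[0,0,0.85,0,0,0],[0,0,0.85,0,0,0],[0,0,0.85,0,0,0],[0,0,0,0,0,0],[0,0,0,0,0,0]]]'

```text
clock: 7.85
position: [0.4537, -0.2905, 0.0809]
ee_rot: [0.782, 0.624, 0.001, -0.003]
ft_force: [0.6, -0.4, 0.6]
grip_width: 0.598
grasp_force: 0.0
```

Emit:
carry_out --commands '[[[0,0,0,0,0,0],[0,0,0,0,0,0],[0,0,0,0,0,0],[0,0,0,0,0,0],[0,0,0,0,0,0],[0,0,0,0,0,0],[0,0,0,0,0,0],[0,0,0,0,0,0],[0,0,-0.3,0,0,0],[0,0,-0.5,0,0,0],[0,0,-0.8,0,0,0],[0,0,-0.8,0,0,0],[0,0,0,0,0,0],[0,0,0,0,0,0],[0,0,0,0,0,0]]]' --hand 1

```text
clock: 9.1
position: [0.4536, -0.2923, 0.1784]
ee_rot: [0.782, 0.623, 0.001, -0.0]
ft_force: [-0.6, 0.4, -0.9]
grip_width: 0.136
grasp_force: 49.1
```

Run:
```python
from h import *
to((.619,-.2615,.17))
```

```text
t9.1 pos [ 0.454 -0.292  0.178] yaw 77.1 | shift [1.677 3.857 0.213] if turned first [1.677 3.857 0.209] turn [ 0.003 -0.015 -0.   ] | w 0.136 F [-0.593  0.392 -0.909] q [ 0.963  0.226 -0.537  1.735  0.121  1.214  0.169]
```

Emit:
carry_out --commands '[[[0.335,0.77,0,0,0,0],[0.335,0.77,0,0,0,0],[0.335,0.77,0,0,0,0],[0.335,0.77,0,0,0,0],[0.335,0.77,0,0,0,0],[0,0,0.4,0,0,0],[0,0,0.4,0,0,0],[0,0,0,0,0,0],[0,0,0,0,0,0],[0,0,0,0,0,0]]]'

```text
clock: 9.93
position: [0.6186, -0.2617, 0.1465]
ee_rot: [0.782, 0.623, 0.001, -0.001]
ft_force: [0.1, -0.2, -1.6]
grip_width: 0.138
grasp_force: 49.6
```

Run:
```python
from h import *
to((.619,-.2615,.17))
s=camera("side")
v=cv2.resize(s[320:420,310:410],None,fx=6,fy=6,interpolation=2);cv2.imwrite("pics/s4.png",v[:,:,::-1])
f=lambda p:(p-[310,320])*6
p=get_obs()["position"]
print(f(proj("side",p-[0,0,.073])),f(proj("side",p+[0,0,.037])),f(proj("side",(.618,-.262,.06))))
```

```text
t9.9 pos [ 0.619 -0.262  0.146] yaw 77.0 | shift [ 0.007  0.008 -0.588] if turned first [ 0.006  0.008 -0.588] turn [-0.003 -0.019  0.   ] | w 0.138 F [ 0.132 -0.166 -1.627] q [ 0.71   0.544 -0.535  1.405  0.278  1.268 -0.071]
[307.093 372.656] [325.82  82.03] [301.778 407.613]
```

View pics/s4.png

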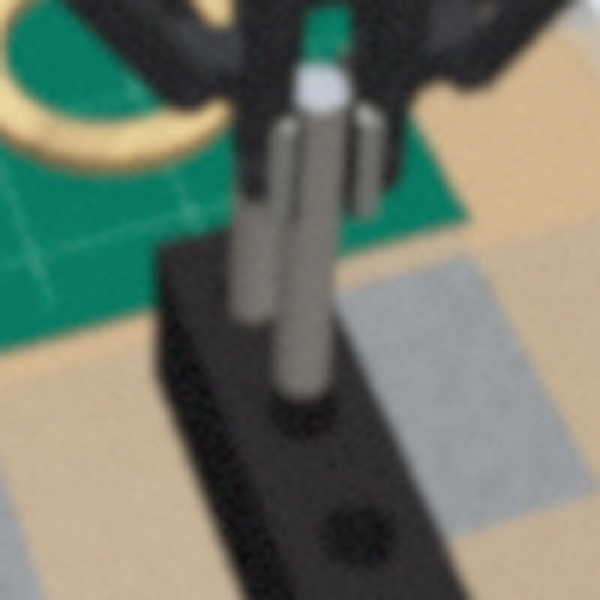

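Emit:
carry_out --commands '[[[0.02,0.03,0,0,0,0],[0,0,0.2,0,0,0],[0,0,0.2,0,0,0],[0,0,0.2,0,0,0],[0,0,0,0,0,0]]]'

```text
clock: 10.4
position: [0.619, -0.2606, 0.1196]
ee_rot: [0.782, 0.623, -0.0, -0.002]
ft_force: [-0.4, 0.1, -2.5]
grip_width: 0.139
grasp_force: 49.5
```

Emit:
carry_out --commands '[[[0,0,0.2,0,0,0],[0,0,0.2,0,0,0],[0,0,0.2,0,0,0],[0,0,0.1,0,0,0],[0,0,0.1,0,0,0],[0,0,0,0,0,0]]]'

```text
clock: 10.9
position: [0.6203, -0.2608, 0.0896]
ee_rot: [0.782, 0.623, 0.001, -0.001]
ft_force: [0.3, 0.5, -1.2]
grip_width: 0.143
grasp_force: 49.6
```

Emit:
carry_out --commands '[[[0,0,0,0,0,0],[0,0,0,0,0,0],[0,0,0,0,0,0],[0,0,0,0,0,0],[0,0,-0.8,0,0,0],[0,0,-0.8,0,0,0],[0,0,-0.8,0,0,0],[-0.53,-0.77,0,0,0,0],[-0.53,-0.77,0,0,0,0],[-0.53,-0.77,0,0,0,0],[-0.53,-0.77,0,0,0,0],[-0.53,-0.77,0,0,0,0],[0,0,0,0,0,0],[0,0,0,0,0,0]]]' --hand -0.2

```text
clock: 12.07
position: [0.4445, -0.3316, 0.1865]
ee_rot: [0.784, 0.621, 0.0, -0.0]
ft_force: [0.3, 1.3, -0.2]
grip_width: 0.605
grasp_force: 0.0
```

Run:
```python
from h import *
to((.4456,-.3289,.083))
```

```text
t12.1 pos [ 0.445 -0.332  0.187] yaw 76.8 | shift [0.072 0.01  2.589] if turned first [0.072 0.011 2.589] turn [ 0.003 -0.003 -0.   ] | w 0.605 F [ 0.329  1.321 -0.235] q [ 1.019  0.252 -0.532  1.688  0.134  1.238  0.227]
```

Emit:
carry_out --commands '[[[0.05,0.01,0.86,0,0,0],[0,0,0.86,0,0,0],[0,0,0.86,0,0,0],[0,0,0,0,0,0],[0,0,0,0,0,0]]]'

```text
clock: 12.48
position: [0.4476, -0.3264, 0.0822]
ee_rot: [0.782, 0.624, 0.001, -0.002]
ft_force: [0.8, 0.1, 0.9]
grip_width: 0.6
grasp_force: 0.0
```

Emit:
carry_out --commands '[[[0,0,0,0,0,0],[0,0,0,0,0,0],[0,0,0,0,0,0],[0,0,0,0,0,0],[0,0,0,0,0,0],[0,0,0,0,0,0],[0,0,0,0,0,0],[0,0,0,0,0,0],[0,0,-0.3,0,0,0],[0,0,-0.5,0,0,0],[0,0,-0.8,0,0,0],[0,0,-0.8,0,0,0],[0,0,0,0,0,0],[0,0,0,0,0,0],[0,0,0,0,0,0]]]' --hand 1

```text
clock: 13.73
position: [0.4471, -0.328, 0.1791]
ee_rot: [0.782, 0.623, 0.001, -0.0]
ft_force: [0.8, 0.3, -1.7]
grip_width: 0.141
grasp_force: 49.0
```

Run:
```python
from h import *
to((.619,-.2985,.148))
```

```text
t13.7 pos [ 0.447 -0.328  0.179] yaw 77.1 | shift [1.679 4.022 0.782] if turned first [1.681 4.022 0.778] turn [ 0.004 -0.015 -0.   ] | w 0.141 F [ 0.839  0.334 -1.666] q [ 1.014  0.259 -0.535  1.697  0.138  1.224  0.22 ]
```

Emit:
carry_out --commands '[[[0.336,0.804,0,0,0,0],[0.336,0.804,0,0,0,0],[0.336,0.804,0,0,0,0],[0.336,0.804,0,0,0,0],[0.336,0.804,0,0,0,0],[0,0,0.4,0,0,0],[0,0,0.4,0,0,0],[0,0,0,0,0,0],[0,0,0,0,0,0],[0,0,0,0,0,0]]]'

```text
clock: 14.57
position: [0.6188, -0.2987, 0.1473]
ee_rot: [0.782, 0.623, 0.001, -0.001]
ft_force: [0.5, 0.1, -2.2]
grip_width: 0.14
grasp_force: 49.5
```

Run:
```python
from h import *
to((.619,-.2985,.148))
s=camera("side")
v=cv2.resize(s[340:440,310:410],None,fx=6,fy=6,interpolation=2);cv2.imwrite("pics/s5.png",v[:,:,::-1])
f=lambda p:(p-[310,340])*6
p=get_obs()["position"]
print(f(proj("side",p-[0,0,.073])),f(proj("side",p+[0,0,.037])),f(proj("side",(.618,-.3,.06))),f(proj("side",p-[0,0,p[2]-.06])))
```

```text
t14.6 pos [ 0.619 -0.299  0.147] yaw 77.0 | shift [ 0.006  0.004 -0.018] if turned first [ 0.006  0.004 -0.018] turn [-0.002 -0.019  0.   ] | w 0.140 F [ 0.509  0.135 -2.15 ] q [ 0.746  0.576 -0.53   1.357  0.289  1.286 -0.021]
[364.874 373.712] [390.973  82.431] [359.642 413.994] [361.742 408.672]
```

View pics/s5.png

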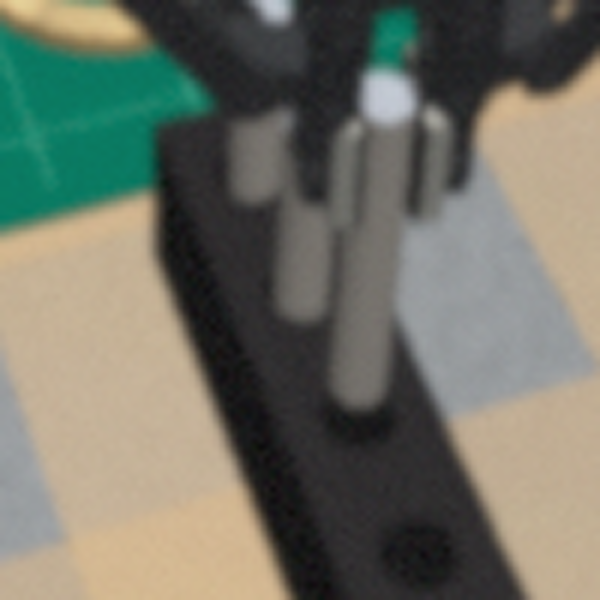

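Emit:
carry_out --commands '[[[0.01,0.03,0,0,0,0],[0,0,0.2,0,0,0],[0,0,0.2,0,0,0],[0,0,0.2,0,0,0],[0,0,0,0,0,0]]]'

```text
clock: 15.03
position: [0.6191, -0.2979, 0.1203]
ee_rot: [0.782, 0.623, -0.0, -0.002]
ft_force: [0.4, -0.1, -2.1]
grip_width: 0.138
grasp_force: 49.5
```

Emit:
carry_out --commands '[[[0,0,0.2,0,0,0],[0,0,0.2,0,0,0],[0,0,0.1,0,0,0],[0,0,0.1,0,0,0],[0,0,0.1,0,0,0],[0,0,0,0,0,0]]]'

```text
clock: 15.53
position: [0.62, -0.298, 0.0939]
ee_rot: [0.782, 0.623, 0.001, -0.001]
ft_force: [-0.6, -0.0, -2.2]
grip_width: 0.142
grasp_force: 49.5
```

Emit:
carry_out --commands '[[[0,0,0.12,0,0,0],[0,0,0,0,0,0],[0,0,0,0,0,0]]]'

```text
clock: 15.78
position: [0.6204, -0.2982, 0.0902]
ee_rot: [0.782, 0.623, 0.001, -0.001]
ft_force: [0.2, 0.2, -1.3]
grip_width: 0.141
grasp_force: 49.6
```

Emit:
carry_out --commands '[[[0,0,0,0,0,0],[0,0,0,0,0,0],[0,0,0,0,0,0],[0,0,0,0,0,0],[0,0,-0.85,0,0,0],[0,0,-0.85,0,0,0],[0,0,-0.85,0,0,0],[0,0,-0.85,0,0,0]]]' --hand -0.1

```text
clock: 16.45
position: [0.6201, -0.2983, 0.2279]
ee_rot: [0.782, 0.623, 0.001, -0.001]
ft_force: [0.2, -0.4, 0.7]
grip_width: 0.552
grasp_force: 0.0
```

Emit:
carry_out --commands '[[[0,0,0,0,0,0.963],[0,0,0,0,0,0.963],[0,0,0,0,0,0.963],[0,0,0,0,0,0.963],[0,0,0,0,0,0.963],[0,0,0,0,0,0.963],[0,0,0,0,0,0.963],[0,0,0,0,0,0.963],[0,0,0,0,0,0.963],[0,0,0,0,0,0.963],[0,0,0,0,0,0.963],[0.277,-0.867,0,0,0,0],[0.277,-0.867,0,0,0,0],[0.277,-0.867,0,0,0,0],[0.277,-0.867,0,0,0,0],[0.277,-0.867,0,0,0,0],[0.277,-0.867,0,0,0,0],[0.277,-0.867,0,0,0,0],[0.277,-0.867,0,0,0,0],[0.277,-0.867,0,0,0,0]]]' --hand 0.06

```text
clock: 18.12
position: [0.6442, 0.0301, 0.2271]
ee_rot: [0.993, 0.118, 0.001, -0.001]
ft_force: [0.8, -0.8, -0.2]
grip_width: 0.473
grasp_force: 0.0
```

Run:
```python
from h import *
s=camera("side");t=camera("top");cv2.imwrite("pics/top2.png",t[:,:,::-1])
print(rings(t))
to((.643,.0285,.06),13.5)
v=cv2.resize(s[330:480,220:420],None,fx=4,fy=4,interpolation=2);cv2.imwrite("pics/s6.png",v[:,:,::-1])
```

```text
[(0.6241, -0.0815, 92.1), (0.535, 0.0016, 560.8)]
t18.2 pos [0.644 0.037 0.227] yaw 14.1 | shift [-0.08   0.229  4.178] if turned first [-0.068  0.206  4.18 ] turn [-0.054 -0.021  0.098] | w 0.474 F [-0.102  0.636  0.987] q [ 0.234  0.42  -0.489  1.39   0.191  1.378 -1.579]
```

View pics/s6.png

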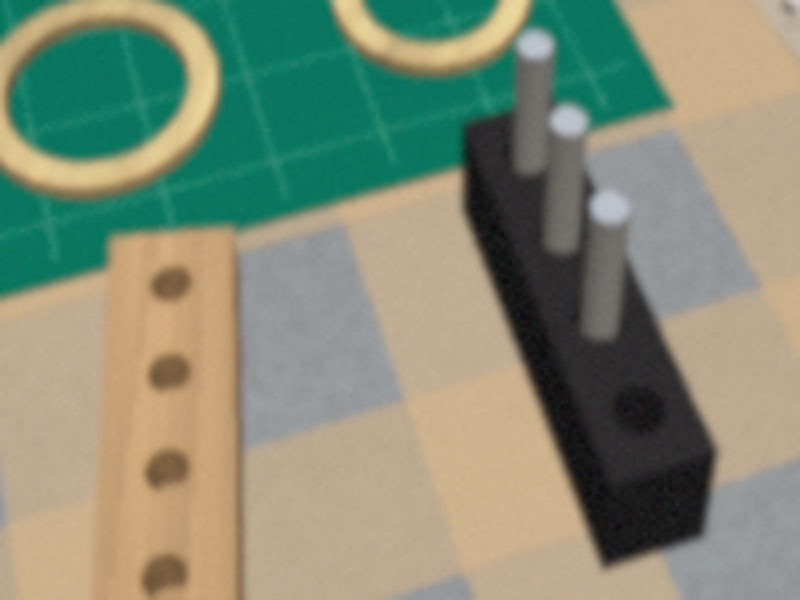

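Emit:
carry_out --commands '[[[0,0,0,0,0,0.1],[-0.07,0.2,0,0,0,0],[0,0,0.85,0,0,0],[0,0,0.85,0,0,0],[0,0,0.85,0,0,0],[0,0,0.85,0,0,0],[0,0,0.85,0,0,0],[0,0,0,0,0,0],[0,0,0,0,0,0],[0,0,0,0,0,0]]]'

```text
clock: 19.05
position: [0.6448, 0.019, 0.059]
ee_rot: [0.994, 0.112, 0.002, -0.001]
ft_force: [-0.2, -0.1, -0.1]
grip_width: 0.472
grasp_force: 0.0
```

```bash
cat >> h.py <<'E'
def chk(im,c,D,n="side"):
    """share of the rim's mid circle that shows wood, by quarter (from +x turning to +y)"""
    r=D/2-.0065;o=[]
    for a in np.arange(0,360,5)*np.pi/180:
        u,v=np.rint(proj(n,(c[0]+r*np.cos(a),c[1]+r*np.sin(a),.01))).astype(int)
        p=im[v,u].astype(int);o.append(p[0]>p[1]+5 and p[0]>90)
    return np.array(o).reshape(4,-1).mean(1)
E
python3 - <<'E'
from h import *
s=camera("side")
print(chk(s,(.6304,.0831),.125))
to((.643,.0285,.005),13.5)
v=cv2.resize(s[230:340,260:360],None,fx=5,fy=5,interpolation=2);cv2.imwrite("pics/s7.png",v[:,:,::-1])
E
```

```text
[0.222 1.    1.    1.   ]
t19.1 pos [0.645 0.019 0.06 ] yaw 12.8 | shift [-0.01  -0.231  1.365] if turned first [-0.001 -0.232  1.365] turn [-0.009 -0.044 -0.112] | w 0.469 F [ 0.027 -0.738  0.209] q [ 0.236  0.555 -0.448  1.567  0.261  1.074 -1.624]
```

View pics/s7.png

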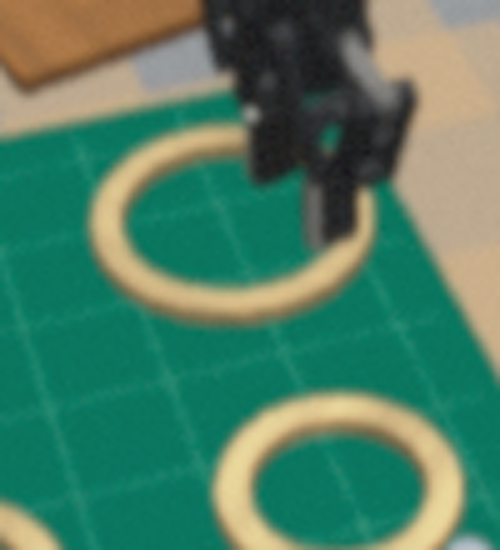

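Emit:
carry_out --commands '[[[0,-0.23,0,0,0,-0.11],[0,0,0,0,0,0],[0,0,0,0,0,0],[0,0,0.5,0,0,0],[0,0,0.5,0,0,0],[0,0,0.3,0,0,0],[0,0,0,0,0,0],[0,0,0,0,0,0]]]'

```text
clock: 19.77
position: [0.6413, 0.0294, 0.0048]
ee_rot: [0.993, 0.118, -0.0, -0.001]
ft_force: [0.5, -0.4, 0.9]
grip_width: 0.47
grasp_force: 0.0
```

Emit:
carry_out --commands '[[[0,0,0,0,0,0],[0,0,0,0,0,0],[0,0,0,0,0,0],[0,0,0,0,0,0],[0,0,0,0,0,0],[0,0,0,0,0,0],[0,0,0,0,0,0]]]' --hand 1 --force 80

```text
clock: 20.35
position: [0.6425, 0.0294, 0.0064]
ee_rot: [0.993, 0.118, 0.002, -0.001]
ft_force: [-1.7, -0.6, 6.1]
grip_width: 0.1
grasp_force: 78.2
```

Emit:
carry_out --commands '[[[0,0,-0.3,0,0,0],[0,0,-0.6,0,0,0],[0,0,-0.87,0,0,0],[0,0,-0.87,0,0,0],[0,0,-0.87,0,0,0],[0,0,-0.87,0,0,0],[0,0,-0.87,0,0,0],[0,0,-0.87,0,0,0],[0,0,-0.87,0,0,0],[0,0,-0.85,0,0,0],[-0.21,-0.7,0,0,0,0],[-0.21,-0.7,0,0,0,0],[-0.21,-0.7,0,0,0,0],[-0.21,-0.7,0,0,0,0],[-0.21,-0.7,0,0,0,0],[-0.21,-0.7,0,0,0,0],[-0.21,-0.7,0,0,0,0],[0,0,0,0,0,0],[0,0,0,0,0,0]]]'

```text
clock: 21.93
position: [0.5369, 0.2073, 0.32]
ee_rot: [0.993, 0.12, 0.001, -0.001]
ft_force: [0.8, -0.7, -0.3]
grip_width: 0.094
grasp_force: 78.2
```

Run:
```python
from h import *
to((.5389,.2074,.32),13.5)
s=camera("side");t=camera("top")
a=cv2.resize(s[60:220,160:320],None,fx=2.5,fy=2.5,interpolation=2);b=cv2.resize(t[200:360,120:280],None,fx=2.5,fy=2.5,interpolation=2)
cv2.imwrite("pics/s8.png",np.hstack([a,b])[:,:,::-1])
print([(proj("side",X)-[160,60])*2.5 for X in((.547,.267,.27),)],[(proj("top",X)-[120,200])*2.5 for X in((.547,.267,.27),)],rings(t))
```

```text
t21.9 pos [0.537 0.207 0.32 ] yaw 13.8 | shift [ 0.049  0.011 -0.   ] if turned first [ 0.049  0.01  -0.   ] turn [-0.017 -0.021  0.049] | w 0.094 F [ 0.836 -0.687 -0.255] q [ 0.049  0.241 -0.6    1.427  0.134  1.512 -1.875]
[array([199.601, 185.803])] [array([110.519, 238.249])] [(0.4542, 0.0897, 77.4), (0.4613, -0.0885, 107.4), (0.6241, -0.0815, 92.1), (0.535, 0.0016, 560.8)]
```

View pics/s8.png

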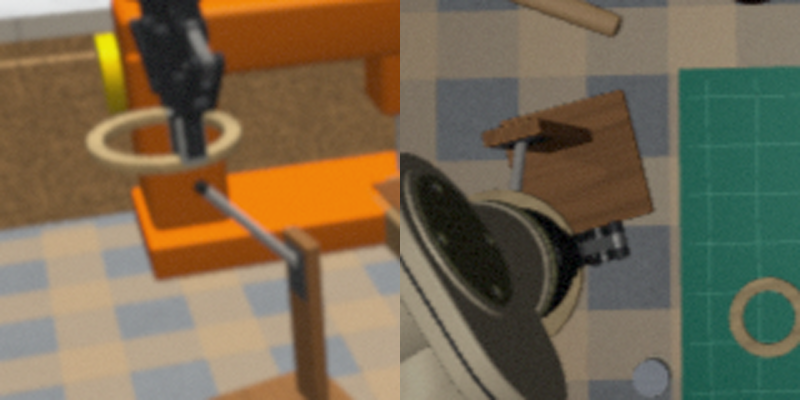

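```bash
cat >> h.py <<'E'
SX=np.array([.972,.233,0]);SY=np.array([-.233,.972,0]);SO=np.array([.627,.286,0])
def held(rm,z=.003):
    "centre of a ring held at its -SY rim, in world and in stand axes"
    c=get_obs()["position"]+rm*SY+[0,0,z];d=c-SO;return c,np.array([d@SX,d@SY,c[2]])
E
python3 - <<'E'
from h import *
c,s=held(.056);print(c,s)
q=np.array([(proj("side",c+.0625*np.array([np.cos(a),np.sin(a),0]))-[160,60])*2.5 for a in np.arange(0,6.28,.1)])
print((proj("side",c)-[160,60])*2.5,q.min(0),q.max(0),q[q[:,0].argmin()],q[q[:,0].argmax()])
E
```

```text
[0.525 0.259 0.322] [-0.105 -0.002  0.322]
[166.921 132.979] [ 88.623 105.816] [243.952 163.286] [ 88.623 138.989] [243.952 128.225]
```

Emit:
carry_out --commands '[[[0,0,0.5,0,0,0],[0,0,0.5,0,0,0],[0.19,0,0.375,0,0,0],[0.19,0,0.375,0,0,0],[0.19,0,0.375,0,0,0],[0,0,0,0,0,0],[0,0,0,0,0,0]]]'

```text
clock: 22.62
position: [0.5607, 0.2105, 0.2328]
ee_rot: [0.993, 0.118, -0.001, -0.001]
ft_force: [-0.5, 0.5, -1.4]
grip_width: 0.096
grasp_force: 78.2
```

Run:
```python
from h import *
to((.5389,.2074,.235),13.5);print(held(.056))
s=camera("side")
a=cv2.resize(s[80:230,170:330],None,fx=4,fy=4,interpolation=2)
cv2.imwrite("pics/s9.png",a[:,:,::-1])
```

```text
t22.6 pos [0.561 0.211 0.233] yaw 13.5 | shift [-0.548 -0.051 -0.054] if turned first [-0.548 -0.051 -0.055] turn [-0.021  0.011  0.004] | w 0.096 F [-0.511  0.462 -1.373] q [ 0.034  0.331 -0.586  1.506  0.182  1.361 -1.9  ]
(array([0.548, 0.265, 0.236]), array([-0.082, -0.002,  0.236]))
```

View pics/s9.png

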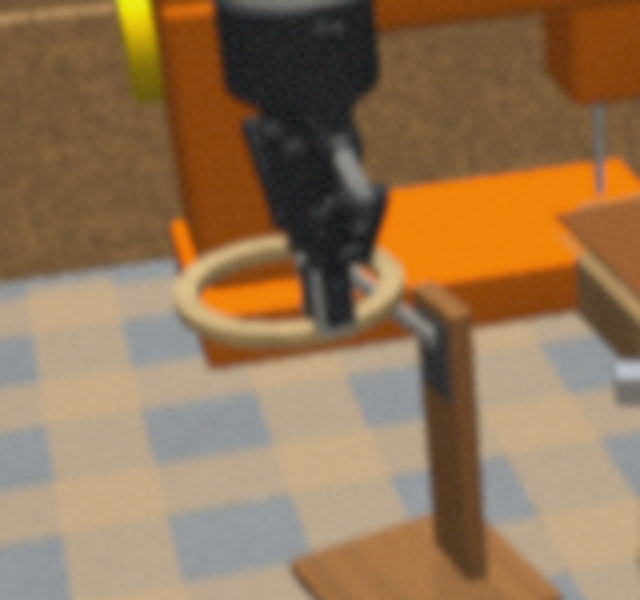

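Emit:
carry_out --commands '[[[0,0,0,0,0,0],[0,0,0,0,0,0],[0,0,0,0,0,0],[0,0,0,0,0,0],[0,0,0,0,0,0],[0,0,0,0,0,0],[0,0,0,0,0,0],[0,0,-0.3,0,0,0],[0,0,-0.6,0,0,0],[0,0,-0.8,0,0,0],[0,0,-0.8,0,0,0]]]' --hand 0.1

```text
clock: 23.58
position: [0.5599, 0.2106, 0.3355]
ee_rot: [0.993, 0.118, 0.0, -0.001]
ft_force: [0.2, 0.3, -0.0]
grip_width: 0.45
grasp_force: 0.0
```

Run:
```python
from h import *
s=camera("side");t=camera("top");cv2.imwrite("pics/s10.png",s[:,:,::-1])
ref=cv2.imread("pics/side0.png")[:,:,::-1]
# wood of ring hue: pale (ring) pixels changed against the first picture near the stand
d=np.abs(s.astype(int)-ref).sum(2)>60
d[:, :200]=0;d[:,360:]=0;d[:100]=0;d[270:]=0
n,l,st,c=cv2.connectedComponentsWithStats(d.astype(np.uint8))
print([(st[i].tolist(),c[i].round()) for i in range(1,n) if st[i,4]>30])
to((.4727,-.1357,.25),13.5);print(rings(t))
```

```text
[([235, 100, 21, 18, 280], array([246., 107.])), ([266, 149, 23, 41, 258], array([280., 166.])), ([263, 165, 22, 35, 195], array([271., 184.])), ([278, 254, 57, 16, 475], array([307., 261.]))]
t23.7 pos [0.562 0.212 0.34 ] yaw 13.6 | shift [-4.222  7.933  2.193] if turned first [-4.191  7.931  2.258] turn [-0.03  -0.092  0.012] | w 0.447 F [0.747 0.537 0.146] q [ 0.025  0.291 -0.593  1.329  0.161  1.559 -1.882]
[(0.4542, 0.0903, 77.5), (0.4613, -0.0885, 107.4), (0.6241, -0.0815, 92.1), (0.535, 0.0016, 560.8)]
```

Run:
```python
import cv2
s=cv2.imread("pics/s10.png");cv2.imwrite("pics/s11.png",cv2.resize(s[125:225,230:330],None,fx=6,fy=6,interpolation=2))
```

```text
(no output)
```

View pics/s11.png

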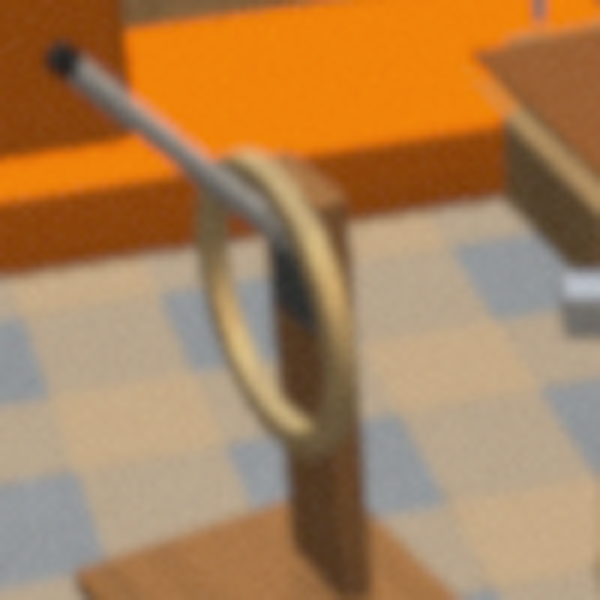

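Emit:
carry_out --commands '[[[-0.42,0.79,0,0,0,0],[-0.42,0.79,0,0,0,0],[-0.42,0.79,0,0,0,0],[-0.42,0.79,0,0,0,0],[-0.42,0.79,0,0,0,0],[-0.42,0.79,0,0,0,0],[-0.42,0.79,0,0,0,0],[-0.42,0.79,0,0,0,0],[-0.42,0.79,0,0,0,0],[-0.42,0.79,0,0,0,0],[0,0,0.8,0,0,0],[0,0,0.8,0,0,0],[0,0,0.8,0,0,0],[0,0,0.8,0,0,0],[0,0,0.8,0,0,0],[0,0,0.8,0,0,0],[0,0,0.8,0,0,0],[0,0,0.8,0,0,0],[0,0,0,0,0,0],[0,0,0,0,0,0]]]' --hand 0.06

```text
clock: 25.35
position: [0.4707, -0.135, 0.0769]
ee_rot: [0.993, 0.118, -0.001, -0.002]
ft_force: [0.2, 0.2, 0.2]
grip_width: 0.476
grasp_force: 0.0
```

Run:
```python
from h import *
s=camera("side");t=camera("top")
print(chk(s,(.4613,-.0885),.11),chk(t,(.4613,-.0885),.11,"top"),rings(t))
to((.4727,-.1357,.005),13.5)
```

```text
[0.278 0.889 1.    1.   ] [1.    1.    0.778 0.833] [(0.3983, -0.1525, 174.1), (0.4543, 0.0906, 77.8), (0.6241, -0.0815, 92.1)]
t25.4 pos [ 0.473 -0.136  0.079] yaw 13.6 | shift [-0.005  0.004  1.854] if turned first [0.001 0.004 1.854] turn [-0.005 -0.031  0.012] | w 0.469 F [ 0.434 -0.474  0.99 ] q [ 0.493  0.209 -0.333  1.966  0.08   0.977 -1.211]
```

Emit:
carry_out --commands '[[[0,0,0.6,0,0,0],[0,0,0.6,0,0,0],[0,0,0.4,0,0,0],[0,0,0.2,0,0,0],[0,0,0,0,0,0],[0,0,0,0,0,0],[0,0,0,0,0,0]]]'

```text
clock: 26.03
position: [0.4726, -0.1355, 0.0067]
ee_rot: [0.993, 0.118, 0.002, -0.0]
ft_force: [-0.4, 0.8, 1.1]
grip_width: 0.469
grasp_force: 0.0
```

Emit:
carry_out --commands '[[[0,0,0,0,0,0],[0,0,0,0,0,0],[0,0,0,0,0,0],[0,0,0,0,0,0],[0,0,0,0,0,0],[0,0,0,0,0,0],[0,0,0,0,0,0]]]' --hand 1

```text
clock: 26.62
position: [0.4724, -0.1354, 0.0062]
ee_rot: [0.993, 0.118, 0.001, -0.0]
ft_force: [-0.7, 0.2, 9.5]
grip_width: 0.104
grasp_force: 76.1
```

Emit:
carry_out --commands '[[[0,0,-0.3,0,0,0],[0,0,-0.6,0,0,0],[0,0,-0.87,0,0,0],[0,0,-0.87,0,0,0],[0,0,-0.87,0,0,0],[0,0,-0.87,0,0,0],[0,0,-0.87,0,0,0],[0,0,-0.87,0,0,0],[0,0,-0.87,0,0,0],[0,0,-0.85,0,0,0],[0.37,-0.81,0,0,0,0],[0.37,-0.81,0,0,0,0],[0.37,-0.81,0,0,0,0],[0.37,-0.81,0,0,0,0],[0.37,-0.81,0,0,0,0],[0.37,-0.81,0,0,0,0],[0.37,-0.81,0,0,0,0],[0.37,-0.81,0,0,0,0],[0.37,-0.81,0,0,0,0],[0.37,-0.81,0,0,0,0]]]'

```text
clock: 28.28
position: [0.539, 0.2154, 0.3196]
ee_rot: [0.993, 0.118, 0.001, -0.001]
ft_force: [0.1, -0.7, -0.2]
grip_width: 0.101
grasp_force: 76.1
```

Emit:
carry_out --commands '[[[0,0,0,0,0,0],[0,0,0,0,0,0],[0,0,0,0,0,0]]]'

```text
clock: 28.53
position: [0.539, 0.2135, 0.3192]
ee_rot: [0.993, 0.118, 0.0, -0.001]
ft_force: [0.0, -0.6, -1.1]
grip_width: 0.103
grasp_force: 76.1
```

```bash
cat >> h.py <<'E'
def ringpix(s,c,D,z=.004):
    "pale ring pixels of a held level ring near its expected outline (side view): box seen against box expected"
    q=np.array([proj("side",c+D/2*np.array([np.cos(a),np.sin(a),0])+[0,0,k]) for a in np.arange(0,6.28,.05) for k in(-z,z)])
    h=cv2.cvtColor(s,cv2.COLOR_RGB2HSV);m=cv2.inRange(h,(12,50,110),(28,150,255))
    a,b=(q.min(0)-8).astype(int),(q.max(0)+8).astype(int);w=m[a[1]:b[1],a[0]:b[0]]
    n,l,st,_=cv2.connectedComponentsWithStats(w);i=1+st[1:,4].argmax()
    print("expected",q.min(0),q.max(0),"seen",st[i,:2]+a,st[i,:2]+a+st[i,2:4],"area",st[i,4])
E
python3 - <<'E'
from h import *
to((.5411,.2156,.32),13.5)
c,k=held(.0485);print(c,k)
s=camera("side");t=camera("top");cv2.imwrite("pics/s12.png",s[:,:,::-1]);ringpix(s,c,.11);print(rings(t))
E
```

```text
t28.5 pos [0.539 0.213 0.319] yaw 13.6 | shift [ 0.063 -0.04  -0.02 ] if turned first [ 0.063 -0.04  -0.02 ] turn [-0.013 -0.005  0.011] | w 0.103 F [ 0.04  -0.613 -1.082] q [ 0.062  0.258 -0.634  1.415  0.151  1.517 -1.899]
[0.528 0.261 0.322] [-0.102 -0.002  0.322]
expected [199.988 101.404] [255.108 125.35 ] seen [191  93] [263 133] area 1595
[(0.4543, 0.0906, 77.8), (0.6242, -0.0812, 92.2), (0.535, 0.0016, 560.8)]
```

Emit:
carry_out --commands '[[[0.02,0,0.5,0,0,0],[0,0,0.5,0,0,0],[0.19,0,0.375,0,0,0],[0.19,0,0.375,0,0,0],[0.19,0,0.36,0,0,0],[0,0,0,0,0,0],[0,0,0,0,0,0],[0,0,0,0,0,0]]]'

```text
clock: 29.3
position: [0.5622, 0.2199, 0.2355]
ee_rot: [0.993, 0.118, 0.0, -0.001]
ft_force: [0.1, 0.5, -0.7]
grip_width: 0.098
grasp_force: 76.2
```

Run:
```python
from h import *
c,k=held(.0485);print(c,k,get_obs()["ft_force"])
s=camera("side");cv2.imwrite("pics/s13.png",s[:,:,::-1])
# tip still seen, and where the prong's ring-plane crossing lies in the ring
print("tip dark?",[s[r,236:246].sum(1).tolist() for r in (133,135,137)], proj("side",c))
```

```text
[0.551 0.267 0.239] [-0.078 -0.001  0.239] [ 0.098  0.455 -0.659]
tip dark? [[207, 181, 140, 113, 112, 101, 105, 102, 96, 97], [197, 174, 140, 112, 108, 106, 114, 102, 106, 117], [268, 266, 264, 252, 238, 205, 155, 116, 119, 95]] [243.402 147.665]
```

Emit:
carry_out --commands '[[[0,0,0,0,0,0],[0,0,0,0,0,0],[0,0,0,0,0,0],[0,0,0,0,0,0],[0,0,0,0,0,0],[0,0,0,0,0,0],[0,0,0,0,0,0],[0,0,-0.3,0,0,0],[0,0,-0.6,0,0,0],[0,0,-0.8,0,0,0],[0,0,-0.8,0,0,0]]]' --hand 0.1

```text
clock: 30.27
position: [0.5615, 0.2192, 0.3367]
ee_rot: [0.993, 0.118, 0.0, -0.001]
ft_force: [0.5, 0.4, 0.1]
grip_width: 0.451
grasp_force: 0.0
```

```bash
cat >> h.py <<'E'
def changed(s,ref,box=(200,130,360,270)):
    d=np.abs(s.astype(int)-ref).sum(2)>60;m=np.zeros(d.shape,np.uint8);x0,y0,x1,y1=box;m[y0:y1,x0:x1]=d[y0:y1,x0:x1]
    n,l,st,c=cv2.connectedComponentsWithStats(m)
    print("changed",[(st[i].tolist()) for i in range(1,n) if st[i,4]>20])
E
python3 - <<'E'
from h import *
s=camera("side");t=camera("top");cv2.imwrite("pics/s14.png",s[:,:,::-1])
changed(s,cv2.imread("pics/side0.png")[:,:,::-1])
R=rings(t);print(R)
# M grip point
c=np.array([.6242,-.0812,0]);to(c-.041*SY+[0,0,.25],13.5);print(c-.041*SY)
E
```

```text
changed [[261, 148, 28, 55, 707], [261, 156, 8, 9, 51], [278, 254, 57, 16, 474]]
[(0.4544, 0.0906, 77.8), (0.6242, -0.0813, 92.2)]
t30.4 pos [0.563 0.221 0.342] yaw 13.6 | shift [-0.312  8.723  2.257] if turned first [-0.279  8.716  2.288] turn [-0.031 -0.091  0.012] | w 0.449 F [ 0.308 -0.538  0.602] q [ 0.034  0.308 -0.628  1.312  0.179  1.567 -1.905]
[ 0.634 -0.121  0.   ]
```

Emit:
carry_out --commands '[[[-0.028,0.79,0,0,0,0],[-0.028,0.79,0,0,0,0],[-0.028,0.79,0,0,0,0],[-0.028,0.79,0,0,0,0],[-0.028,0.79,0,0,0,0],[-0.028,0.79,0,0,0,0],[-0.028,0.79,0,0,0,0],[-0.028,0.79,0,0,0,0],[-0.028,0.79,0,0,0,0],[-0.028,0.79,0,0,0,0],[-0.028,0.79,0,0,0,0],[0,0,0.8,0,0,0],[0,0,0.8,0,0,0],[0,0,0.8,0,0,0],[0,0,0.8,0,0,0],[0,0,0.8,0,0,0],[0,0,0.8,0,0,0],[0,0,0.8,0,0,0],[0,0,0.8,0,0,0],[0,0,0,0,0,0]]]' --hand 0.06

```text
clock: 32.03
position: [0.6279, -0.1206, 0.0721]
ee_rot: [0.993, 0.118, -0.004, -0.002]
ft_force: [-1.6, 0.5, -1.8]
grip_width: 0.472
grasp_force: 0.0
```

Emit:
carry_out --commands '[[[0,0,0,0,0,0],[0,0,0,0,0,0]]]'

```text
clock: 32.2
position: [0.6329, -0.1209, 0.0806]
ee_rot: [0.993, 0.118, 0.002, -0.001]
ft_force: [0.3, 0.8, 1.0]
grip_width: 0.466
grasp_force: 0.0
```

Run:
```python
from h import *
s=camera("side");t=camera("top")
print(chk(s,(.6242,-.0813),.095),chk(t,(.6242,-.0813),.095,"top"),rings(t))
to((.634,-.121,.005),13.5);changed(s,cv2.imread("pics/side0.png")[:,:,::-1])
```

```text
[0.611 1.    1.    1.   ] [1.    1.    0.778 0.778] [(0.4542, 0.0903, 77.5), (0.5303, 0.0017, 567.6)]
t32.3 pos [ 0.633 -0.121  0.081] yaw 13.6 | shift [0.009 0.003 1.904] if turned first [0.018 0.003 1.904] turn [-0.002 -0.044  0.01 ] | w 0.470 F [-0.676  0.387  0.814] q [ 0.443  0.526 -0.43   1.555  0.235  1.108 -1.375]
changed [[215, 130, 145, 140, 8994], [260, 156, 9, 9, 55]]
```

Emit:
carry_out --commands '[[[0,0,0.6,0,0,0],[0,0,0.6,0,0,0],[0,0,0.4,0,0,0],[0,0,0.25,0,0,0],[0,0,0,0,0,0],[0,0,0,0,0,0],[0,0,0,0,0,0]]]'

```text
clock: 32.88
position: [0.6329, -0.1209, 0.0062]
ee_rot: [0.993, 0.118, 0.002, -0.001]
ft_force: [0.3, 0.6, 0.8]
grip_width: 0.47
grasp_force: 0.0
```

Emit:
carry_out --commands '[[[0,0,0,0,0,0],[0,0,0,0,0,0],[0,0,0,0,0,0],[0,0,0,0,0,0],[0,0,0,0,0,0],[0,0,0,0,0,0],[0,0,0,0,0,0]]]' --hand 1

```text
clock: 33.47
position: [0.6327, -0.1211, 0.0057]
ee_rot: [0.993, 0.118, 0.001, -0.0]
ft_force: [-0.9, -0.1, 5.2]
grip_width: 0.105
grasp_force: 78.9
```

Emit:
carry_out --commands '[[[0,0,-0.4,0,0,0],[0,0,-0.8,0,0,0],[0,0,-0.95,0,0,0],[0,0,-0.95,0,0,0],[0,0,-0.95,0,0,0],[0,0,-0.95,0,0,0],[0,0,-0.95,0,0,0],[0,0,-0.95,0,0,0],[0,0,-0.95,0,0,0],[-0.013,-0.803,0,0,0,0],[-0.013,-0.803,0,0,0,0],[-0.013,-0.803,0,0,0,0],[-0.013,-0.803,0,0,0,0],[-0.013,-0.803,0,0,0,0],[-0.013,-0.803,0,0,0,0],[-0.013,-0.803,0,0,0,0],[-0.013,-0.803,0,0,0,0],[-0.013,-0.803,0,0,0,0],[-0.013,-0.803,0,0,0,0],[-0.013,-0.803,0,0,0,0]]]'

```text
clock: 35.13
position: [0.5423, 0.2222, 0.3194]
ee_rot: [0.993, 0.118, 0.001, -0.001]
ft_force: [0.6, -0.7, -0.8]
grip_width: 0.104
grasp_force: 79.0
```

Emit:
carry_out --commands '[[[0,0,0,0,0,0],[0,0,0,0,0,0],[0,0,0,0,0,0]]]'

```text
clock: 35.38
position: [0.5432, 0.2202, 0.319]
ee_rot: [0.993, 0.118, 0.001, -0.001]
ft_force: [-0.5, -0.8, 0.1]
grip_width: 0.108
grasp_force: 79.0
```

Run:
```python
from h import *
to((.545,.2211,.32),13.5);print(held(.041))
t=camera("top");print(rings(t))
```

```text
t35.4 pos [0.543 0.22  0.319] yaw 13.6 | shift [ 0.048 -0.011 -0.024] if turned first [ 0.048 -0.011 -0.024] turn [-0.012 -0.011  0.009] | w 0.108 F [-0.481 -0.762  0.093] q [ 0.054  0.275 -0.643  1.398  0.163  1.52  -1.913]
(array([0.534, 0.26 , 0.322]), array([-0.097, -0.003,  0.322]))
[(0.4543, 0.0906, 77.8)]
```

Emit:
carry_out --commands '[[[0.02,0,0.5,0,0,0],[0,0,0.5,0,0,0],[0.19,0,0.35,0,0,0],[0.19,0,0.35,0,0,0],[0.15,0,0.3,0,0,0],[0,0,0,0,0,0],[0,0,0,0,0,0],[0,0,0,0,0,0]]]'

```text
clock: 36.1
position: [0.5648, 0.2264, 0.2396]
ee_rot: [0.993, 0.118, 0.001, -0.001]
ft_force: [-0.9, -0.5, -0.2]
grip_width: 0.104
grasp_force: 79.0
```

Emit:
carry_out --commands '[[[0,0,0,0,0,0],[0,0,0,0,0,0],[0,0,0,0,0,0],[0,0,0,0,0,0],[0,0,0,0,0,0],[0,0,0,0,0,0],[0,0,0,0,0,0],[0,0,-0.3,0,0,0],[0,0,-0.6,0,0,0],[0,0,-0.8,0,0,0],[0,0,-0.8,0,0,0]]]' --hand 0.15

```text
clock: 37.02
position: [0.564, 0.2257, 0.3407]
ee_rot: [0.993, 0.118, 0.0, -0.001]
ft_force: [1.1, 0.3, 0.6]
grip_width: 0.421
grasp_force: 0.0
```

Run:
```python
from h import *
s=camera("side");t=camera("top");cv2.imwrite("pics/s15.png",s[:,:,::-1])
changed(s,cv2.imread("pics/side0.png")[:,:,::-1])
print(rings(t))
c=np.array([.4543,.0906,0]);to(c-.0335*SY+[0,0,.25],13.5);print(c-.0335*SY)
```

```text
changed [[256, 144, 33, 59, 1026], [278, 254, 57, 16, 475]]
[(0.4543, 0.0906, 77.8), (0.535, 0.0016, 560.8)]
t37.1 pos [0.566 0.227 0.346] yaw 13.6 | shift [-3.531  3.508  2.343] if turned first [-3.504  3.504  2.389] turn [-0.032 -0.091  0.011] | w 0.427 F [-0.112  0.487  0.702] q [ 0.025  0.321 -0.638  1.291  0.189  1.579 -1.918]
[0.462 0.058 0.   ]
```

Emit:
carry_out --commands '[[[-0.502,0.5,0,0,0,0],[-0.502,0.5,0,0,0,0],[-0.502,0.5,0,0,0,0],[-0.502,0.5,0,0,0,0],[-0.502,0.5,0,0,0,0],[-0.502,0.5,0,0,0,0],[-0.502,0.5,0,0,0,0],[0,0,0.8,0,0,0],[0,0,0.8,0,0,0],[0,0,0.8,0,0,0],[0,0,0.8,0,0,0],[0,0,0.8,0,0,0],[0,0,0.8,0,0,0],[0,0,0.8,0,0,0],[0,0,0.8,0,0,0],[0,0,0,0,0,0],[0,0,0,0,0,0],[0,0,0,0,0,0]]]' --hand 0.1

```text
clock: 38.62
position: [0.462, 0.0576, 0.0845]
ee_rot: [0.993, 0.118, 0.001, -0.001]
ft_force: [0.3, -0.7, 0.3]
grip_width: 0.453
grasp_force: 0.0
```

Run:
```python
from h import *
s=camera("side");t=camera("top")
print(chk(s,(.4543,.0906),.08),chk(t,(.4543,.0906),.08,"top"),rings(t))
to((.462,.058,.005),13.5)
```

```text
[1. 1. 1. 1.] [0.833 1.    0.944 0.722] [(0.3818, 0.1063, 209.8)]
t38.7 pos [0.462 0.058 0.085] yaw 13.6 | shift [-0.014 -0.012  1.995] if turned first [-0.006 -0.014  1.995] turn [-0.01  -0.042  0.01 ] | w 0.453 F [ 0.328  0.526 -0.512] q [ 0.301  0.169 -0.554  2.014  0.105  0.982 -1.639]
```

Emit:
carry_out --commands '[[[0,0,0.65,0,0,0],[0,0,0.65,0,0,0],[0,0,0.4,0,0,0],[0,0,0.25,0,0,0],[0,0,0,0,0,0],[0,0,0,0,0,0],[0,0,0,0,0,0]]]'

```text
clock: 39.3
position: [0.462, 0.0576, 0.006]
ee_rot: [0.993, 0.118, 0.002, -0.001]
ft_force: [0.5, 0.3, -0.1]
grip_width: 0.453
grasp_force: 0.0
```

Emit:
carry_out --commands '[[[0,0,0,0,0,0],[0,0,0,0,0,0],[0,0,0,0,0,0],[0,0,0,0,0,0],[0,0,0,0,0,0],[0,0,0,0,0,0],[0,0,0,0,0,0]]]' --hand 1

```text
clock: 39.88
position: [0.4618, 0.057, 0.0057]
ee_rot: [0.993, 0.118, 0.001, -0.0]
ft_force: [-2.9, -2.7, 10.4]
grip_width: 0.112
grasp_force: 74.2
```

Emit:
carry_out --commands '[[[0,0,-0.4,0,0,0],[0,0,-0.8,0,0,0],[0,0,-0.95,0,0,0],[0,0,-0.95,0,0,0],[0,0,-0.95,0,0,0],[0,0,-0.95,0,0,0],[0,0,-0.95,0,0,0],[0,0,-0.95,0,0,0],[0,0,-0.95,0,0,0],[0.457,-0.51,0,0,0,0],[0.457,-0.51,0,0,0,0],[0.457,-0.51,0,0,0,0],[0.457,-0.51,0,0,0,0],[0.457,-0.51,0,0,0,0],[0.457,-0.51,0,0,0,0],[0.457,-0.51,0,0,0,0],[0,0,0,0,0,0],[0,0,0,0,0,0],[0,0,0,0,0,0]]]'

```text
clock: 41.47
position: [0.5514, 0.2253, 0.3189]
ee_rot: [0.993, 0.118, 0.0, -0.001]
ft_force: [0.1, -1.2, -0.2]
grip_width: 0.104
grasp_force: 74.4
```

Run:
```python
from h import *
to((.5531,.2257,.32),13.5);print(held(.0335))
s=camera("side");cv2.imwrite("pics/s16.png",s[:,:,::-1])
```

```text
t41.5 pos [0.551 0.225 0.319] yaw 13.6 | shift [ 0.043  0.001 -0.026] if turned first [ 0.043  0.001 -0.026] turn [-0.015 -0.007  0.011] | w 0.104 F [ 0.136 -1.151 -0.163] q [ 0.068  0.306 -0.68   1.37   0.189  1.53  -1.931]
(array([0.544, 0.258, 0.322]), array([-0.088, -0.008,  0.322]))
```

Emit:
carry_out --commands '[[[0.02,0,0.35,0,0,0],[0,0,0.35,0,0,0],[0,0,0.3,0,0,0],[0.1,0,0.35,0,0,0],[0.1,0,0.35,0,0,0],[0,0,0,0,0,0],[0,0,0,0,0,0],[0,0,0,0,0,0]]]'

```text
clock: 42.18
position: [0.5603, 0.2278, 0.2506]
ee_rot: [0.993, 0.118, 0.0, -0.001]
ft_force: [0.4, 0.5, -0.8]
grip_width: 0.107
grasp_force: 77.7
```

Run:
```python
from h import *
print(held(.0335),get_obs()["ft_force"])
s=camera("side");cv2.imwrite("pics/s17.png",s[:,:,::-1])
```

```text
(array([0.552, 0.26 , 0.254]), array([-0.078, -0.008,  0.254])) [ 0.434  0.535 -0.765]
```

Emit:
carry_out --commands '[[[0,0,0,0,0,0],[0,0,0,0,0,0],[0,0,0,0,0,0],[0,0,0,0,0,0],[0,0,0,0,0,0],[0,0,0,0,0,0],[0,0,-0.2,0,0,0],[0,0,-0.5,0,0,0],[0,0,-0.8,0,0,0],[0,0,-0.8,0,0,0],[-0.5,0.6,0,0,0,0],[-0.5,0.6,0,0,0,0],[-0.5,0.6,0,0,0,0],[-0.5,0.6,0,0,0,0],[0,0,0,0,0,0],[0,0,0,0,0,0],[0,0,0,0,0,0],[0,0,0,0,0,0]]]' --hand 0.35

```text
clock: 43.73
position: [0.505, 0.1169, 0.3429]
ee_rot: [0.993, 0.119, 0.001, -0.001]
ft_force: [-0.2, 0.2, 0.1]
grip_width: 0.326
grasp_force: 0.0
```

Run:
```python
from h import *
s=camera("side");t=camera("top")
changed(s,cv2.imread("pics/side0.png")[:,:,::-1]);print(rings(t),get_obs()["clock"])
a=cv2.resize(s[120:220,230:330],None,fx=4,fy=4,interpolation=2);b=cv2.resize(s,(400,300));c=cv2.resize(s[320:470,300:410],(220,300),interpolation=2)
v=np.zeros((400,800,3),np.uint8);v[:,:400]=a;v[:300,400:800]=b
cv2.imwrite("pics/end.png",v[:,:,::-1])
```

```text
changed [[220, 130, 15, 8, 96], [254, 142, 35, 61, 1147], [278, 254, 57, 16, 477]]
[] 43.8333
```

View pics/end.png

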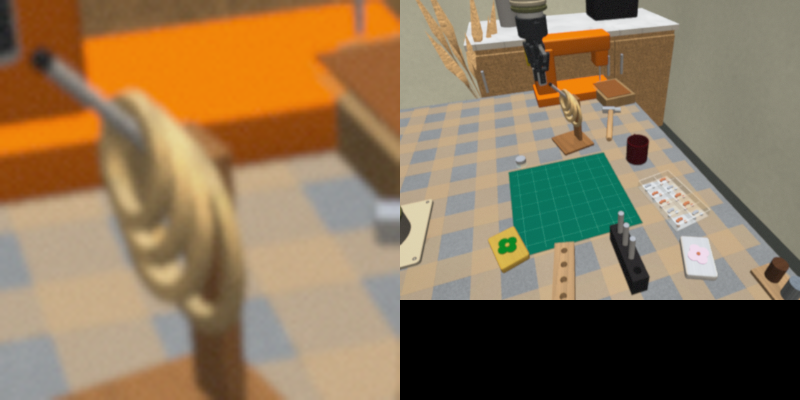

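The last picture shows all four rings nested on the prong, largest at the board and smallest in front. The mat is empty, the three punches stand upright in the holder, the mug is upright and the arm is clear.

```bash
python3 -c "
from workcell import *
print(hand_in())"
```

```text
the job is handed in; nothing more can be done
None
```

The job is done and handed in at about 44 s of the 210 s: all four rings hang on the prong from largest to smallest, the three punches that were there stand upright in the holder, and the mug is still standing.

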